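# Wake, tare and print on the weighing balance

## Robot

A 7-joint arm with a two-finger parallel gripper is mounted at the origin on the work surface. World frame = base frame: x ahead of the robot, y to its left, z up, the work surface at z = 0. Lengths are in m, angles in rad, forces in N, time in s.
With the tool pointing down it reaches from about 0.4 to 0.875 m from the base axis. Payload 6.5 kg.
Tool frame: the origin (TCP) lies between the finger pads; the fingertips stand 8 mm ahead of it and the grasp point (between the pads) lies 11 mm behind it; z points along the fingers, y is the direction in which the jaws open and shut (so a half turn about z gives the same grasp; the last joint's range is limited). The gripper opens to 88 mm and grips with 3 to 60 N. Pads are 18 mm wide; open, the fingers measure 123 mm over their backs; the gripper's body (75 mm by 187 mm) begins 45 mm behind the grasp point.
Start: joints at [-1.278, 0.536, -0.004, 1.538, 0.003, 1.067, -0.071], TCP at [0.228, 0.609, 0.247] pointing down, gripper open.
Joint ranges: [-2.7, 2.7], [-0.37, 2.16], [-1.27, 1.26], [0.24, 2.4], [-1.31, 4.45], [0.19, 1.91], [-2.76, 2.76]. Speed limits (rad/s): [2.39, 2.39, 3.14, 3.14, 3.14, 3.14, 3.14].

## Interface

Orientations are given as a unit quaternion [w, x, y, z].
In Python, from workcell import r gives the robot as it stands. The module is installed in compiled form; this text tells all that it offers.
- The arm moves only by the tool arm_command, never from a script. Its argument "motion" is a list that holds one entry, the list of rows, each a list of 5 numbers: the closure in counts, from 0 (fully open) to 255 (shut), then the shift along the world's x, y, z in mm, then the turn about the world's z in degrees. A call has 1 to 5 rows; each row shifts and turns the commanded pose from where the row before left it; what a row does not reach is not made up. A row lasts 1/10 s, in which the tool goes at most 50 mm and 8.59 degrees, less where a joint would pass 70% of its speed; a pose out of reach is approached as far as the arm can. A call with a gripper value outside its range is refused whole. The fingers move at their own pace and stop on an object; "grip_force" is the grip in N (left out, the last holds). Time passes only in rows, so rows that do not move let the fingers close. It gives the time, the measured TCP pose, the force and the opening at its end, in the units of the state.
- r.sense(): the state, without advancing time (a new reading comes with each control period).
- r.get_image(name): name is "scene" or "top"; returns a dict with "img" (400x640x3 uint8, red, green, blue), "camera_matrix" (3x3 intrinsics, pixels), "R" (3x3) and "t" (3): a world point X has camera coordinates R X + t. Camera axes: x right, y down, z forward; pixel columns grow to the right and rows downward; lengths in m; the calibration is good to about 2 mm. A picture is of the moment at which its call begins. There is no depth.
- r.sign_off(): hands the job in, once; it reports no verdict.
Trained networks look in the newest picture that a camera, given by its name, has taken for a name from the list of things; names that differ only in an ending like _2 or _b are one class to them, and where a whole thing is asked for, a point or a joint stands for the part that bears it (a point fixed in the world has none). Each returns a list of dicts, best first, with "conf" (0 to 1); they miss things now and then, are a little off and sometimes report something else, mostly with a low value. They report only what shows in the picture. A call takes as long as a camera call. They do not tell look-alikes from the thing itself.
- r.regions_of(label, camera): "mask" (400x640 bool, what is visible of it) and "extent" ([left, top, right, bottom] in pixels, round what is visible of it).
- r.pinpoint(label, camera): "xy" ([column, row] in pixels: a listed point, or the origin of a listed thing).
The state is a dict: "t": time; "joints": joint angles; "dq": joint speeds; "joint_torque": joint torques, N m; "eef_pos": TCP position; "ee_rot": TCP orientation; "contact_force": force on the tool from outside, world axes, zero at the start; "moment": the same for the moment, N m; "finger_gap": opening from 0.0 (shut) to 1.0 (fully open).
Only numpy, scipy, OpenCV 4.12 (cv2) and the standard library are available. Lean on these libraries where they do the work, as an engineer would, in place of code of your own. Each camera call takes 0.05 s, during which the arm holds its last target.

## Task

Get the balance ready for the next animal, with the empty weighing tub left standing on its pan: press the round power key, then the wide tare key to zero out the tub, then the square print key to print the zero. Tap each key lightly with the fingertips until it registers and let it spring back up before the next. Leave the narrow unit key, the pan, the tub and everything around the balance alone, do not shift the balance, and pick nothing up.

Things in the scene. Friction and masses are not known exactly. Their poses are not given: they have to be found in the camera images.
- balance: Laboratory balance, off-white, 300 mm deep (x), 220 wide (y), about 2 kg, loose on rubber feet. Origin: on the table under its centre; x runs from the front (keys, towards the robot) to the back, y to the operator's left, z up. Its front panel slopes up at 12 deg from 34 mm high at the front edge to 58 mm; flush display; four keys in a row near the front edge, from the left: power, unit, print, tare, 15 mm or more apart.
- power_top (a point): Light grey key on the balance's front panel, the round one, 26 mm across, at the left end of the row. Point: centre of its top face, 8 mm proud of the panel when up; z is the panel's normal (12 deg from vertical, leaning to the front), x points up the slope. To be pressed first.
- tare_top (a point): Light grey key on the balance's front panel, the wide bar, 48 mm along the row by 26 mm, at the right end of the row. Point: centre of its top face, 8 mm proud of the panel when up; z is the panel's normal (12 deg from vertical, leaning to the front), x points up the slope. To be pressed second.
- print_top (a point): Light grey key on the balance's front panel, the square one, 26 by 26 mm, next to the wide one. Point: centre of its top face, 8 mm proud of the panel when up; z is the panel's normal (12 deg from vertical, leaning to the front), x points up the slope. To be pressed third.
- unit_top (a point): Light grey key on the balance's front panel, the narrow one, 14 mm along the row by 26 mm, between the round and the square one. Point: centre of its top face, 8 mm proud of the panel when up; z is the panel's normal (12 deg from vertical, leaning to the front), x points up the slope. Not to be pressed.
- key_power (a joint): How far the power key is pressed in along the panel's inward normal, in m: 0 up, 0.006 fully down on its stop. Spring return: starts to move at about 2 N, 5 N presses it 3.5 mm, fully down at about 7 N; press slowly, over 20 N would harm the keypad. It registers at 0.0025 and counts as released below 0.001.
- key_tare (a joint): How far the tare key is pressed in along the panel's inward normal, in m: 0 up, 0.006 fully down on its stop. Spring return: starts to move at about 2 N, 5 N presses it 3.5 mm, fully down at about 7 N; press slowly, over 20 N would harm the keypad. It registers at 0.0025 and counts as released below 0.001.
- key_print (a joint): How far the print key is pressed in along the panel's inward normal, in m: 0 up, 0.006 fully down on its stop. Spring return: starts to move at about 2 N, 5 N presses it 3.5 mm, fully down at about 7 N; press slowly, over 20 N would harm the keypad. It registers at 0.0025 and counts as released below 0.001.
- key_unit (a joint): How far the unit key is pressed in along the panel's inward normal, in m: 0 up, 0.006 fully down on its stop. Spring return: starts to move at about 2 N, 5 N presses it 3.5 mm, fully down at about 7 N; press slowly, over 20 N would harm the keypad. It registers at 0.0025 and counts as released below 0.001.
- pan: Steel pan fixed on the balance, 150 mm (x) by 180 mm (y). Origin and axes as the balance's: the pan's centre lies 60 mm behind that origin (+x) and its top 68 mm above the table. Not to be touched.
- tub_mid (a point): Centre (half-way up) of the empty weighing tub, an amber plastic cup 110 mm across and 45 mm tall, standing loose on the pan, about 60 mm behind the balance's centre. Its rim is 113 mm above the table. Not to be touched.
- weight_mid (a point): Centre (half-way up) of a 500 g steel check weight with a knob, 38 mm across and 56 mm tall, standing loose at the left of the balance. Leave alone.
- spray_mid (a point): Centre (half-way up) of a white trigger spray bottle, 74 mm across and 200 mm tall, standing loose at the right of the balance. Leave alone.
- printer_mid (a point): Middle of the dark slip printer, 130 by 100 mm and 72 mm tall, standing at the left of the balance. Leave alone.
Things that resemble listed ones, but are neither listed nor needed, are in the scene too. There is more than one size of the part that bears tub_mid; the job needs the middle-sized.

How it is judged:
By the outcome, as a careful person would: the job done as asked, in the order asked, and still so for the second after the job is handed in, with the robot touching nothing.
It also fails if it takes over 48 s, if anything falls off the work surface, if the arm or the gripper's body presses on something with over 40 N, if the wrist force passes 120 N, or if a joint passes its speed limit or range.

## Working session

There is one attempt and no reset: what is moved stays moved. The work goes in short steps, Python scripts to look and compute and a tool call to move; the robot and the scene stay as the last step left them, time stands still between calls to the robot, and variables do not carry over. Pictures are saved under pics/ and viewed, and the job is handed in when it is done.

Besides the shell and the picture viewer there is one more tool, called after "Call:" in YAML: its name, and indented under it one key for each argument. arm_command: Moves the arm, as the interface text tells. Its arguments: {"type":"object","properties":{"motion":{"type":"array","items":{"type":"array","items":{"type":"array","items":{"type":"number"}}}},"grip_force":{"type":"number"}},"required":["motion"]}

```bash
mkdir -p pics
cat > h.py <<'E'
import numpy as np,cv2
from workcell import r
def save(c,n):
    d=r.get_image(c); cv2.imwrite('pics/'+n,d['img'][:,:,::-1]); return d
def ray(d,uv):
    K=np.array(d['camera_matrix']);R=np.array(d['R']);t=np.array(d['t'])
    v=R.T@np.linalg.inv(K)@np.array([uv[0],uv[1],1]); return -R.T@t,v
def atz(d,uv,z):
    o,v=ray(d,uv); return o+v*(z-o[2])/v[2]
def tri(ds,uvs):
    A=np.zeros((3,3));b=np.zeros(3)
    for d,uv in zip(ds,uvs):
        o,v=ray(d,uv);v=v/np.linalg.norm(v);P=np.eye(3)-np.outer(v,v);A+=P;b+=P@o
    x=np.linalg.solve(A,b)
    return x
def proj(d,X):
    p=np.array(d['camera_matrix'])@(np.array(d['R'])@X+np.array(d['t'])); return p[:2]/p[2]
E
python3 - <<'E'
from h import *
s=r.sense();print({k:np.round(v,3) for k,v in s.items()})
D={c:save(c,c+'0.png') for c in('scene','top')}
for l in ['balance','power_top','unit_top','print_top','tare_top','pan','tub_mid']:
    P={}
    for c in D:
        q=r.pinpoint(l,c); P[c]=q
        print(l,c,[(np.round(x['xy'],1).tolist(),round(x['conf'],2)) for x in q[:4]])
    if all(P.values()):
        u=[P[c][0]['xy'] for c in D];X=tri(list(D.values()),u)
        print('  ',X.round(4),[ (proj(d,X)-v).round(1).tolist() for d,v in zip(D.values(),u)])
E
```

```text
{'t': np.float64(0.0), 'joints': array([-1.278,  0.537, -0.004,  1.539,  0.003,  1.067, -0.071]), 'dq': array([ 0.001, -0.   , -0.   , -0.001,  0.   , -0.001, -0.002]), 'joint_torque': array([ 0.0000e+00, -5.7099e+01,  9.9100e-01, -2.5160e+01, -5.6000e-02,
        1.8000e-02,  0.0000e+00]), 'eef_pos': array([0.228, 0.608, 0.246]), 'ee_rot': array([-0.   ,  0.178,  0.984, -0.001]), 'contact_force': array([0.541, 0.385, 0.361]), 'moment': array([0.064, 0.023, 0.021]), 'finger_gap': np.float64(0.999)}
balance scene []
balance top [([350.0, 247.3], 0.72), ([264.0, 266.2], 0.53), ([342.2, 300.6], 0.2)]
power_top scene [([272.7, 167.7], 0.66), ([302.0, 164.4], 0.43)]
power_top top [([308.0, 286.8], 0.56), ([459.5, 278.2], 0.46)]
   [ 0.4779 -0.0108  0.0496] [[14.1, -1.9], [15.3, 6.1]]
unit_top scene [([280.9, 167.1], 0.59)]
unit_top top [([321.3, 294.1], 0.56), ([268.0, 203.4], 0.17)]
   [ 0.4722 -0.0155  0.042 ] [[3.5, -0.2], [3.8, 1.8]]
print_top scene [([269.3, 165.2], 0.47)]
print_top top [([344.1, 296.6], 0.55)]
   [ 0.4761 -0.0555  0.0683] [[-0.0, 0.0], [-0.0, -0.0]]
tare_top scene [([247.6, 172.3], 0.45)]
tare_top top [([364.4, 303.8], 0.53)]
   [ 0.4663 -0.1059  0.0532] [[1.7, -0.0], [1.8, 0.8]]
pan scene []
pan top [([349.7, 245.9], 0.83), ([342.5, 299.2], 0.26)]
tub_mid scene [([287.2, 218.9], 0.76), ([184.9, 308.8], 0.7), ([324.0, 307.6], 0.65)]
tub_mid top [([362.5, 214.7], 0.93), ([474.4, 196.7], 0.9), ([369.0, 135.8], 0.84), ([265.9, 270.4], 0.28)]
   [ 0.6561 -0.073   0.0801] [[0.2, -0.0], [0.2, 0.1]]
```

View pics/scene0.png

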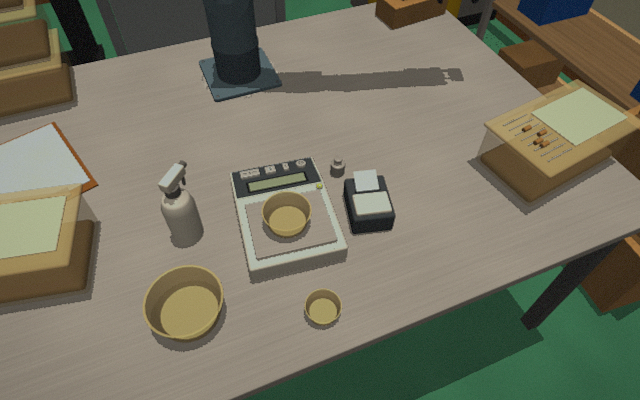

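View pics/top0.png

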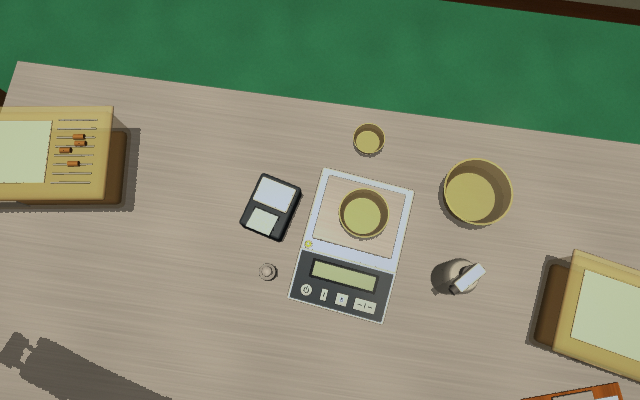

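Run:
```python
import cv2
a=cv2.imread('pics/top0.png')[180:340,260:430];cv2.imwrite('pics/topc.png',cv2.resize(a,None,fx=3.5,fy=3.5,interpolation=cv2.INTER_CUBIC))
a=cv2.imread('pics/scene0.png')[130:270,200:380];cv2.imwrite('pics/scenec.png',cv2.resize(a,None,fx=4,fy=4,interpolation=cv2.INTER_CUBIC))
```

```text
(no output)
```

View pics/topc.png

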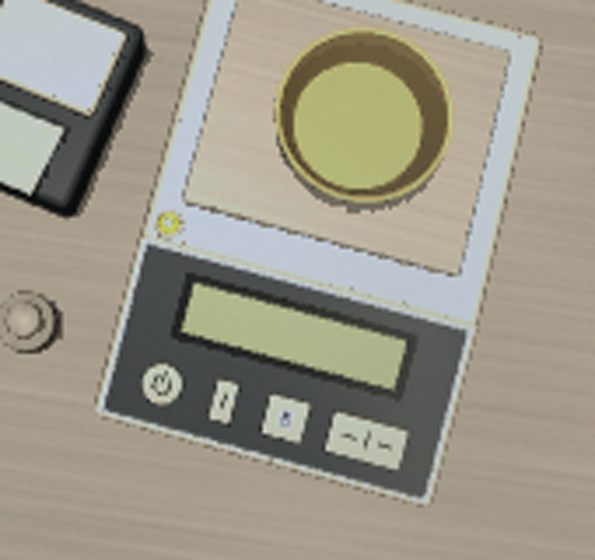

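View pics/scenec.png

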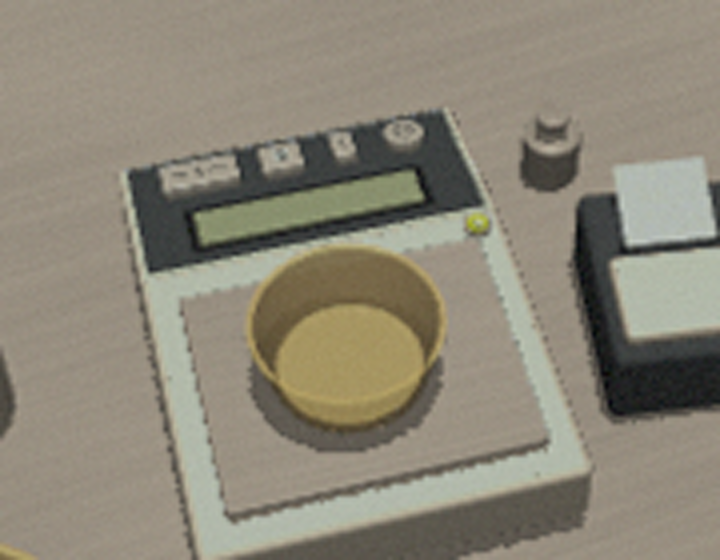

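The top picture shows power at about (306,289), unit (323,294), print (341,299) and tare (365,305). In the scene picture they are mirrored: power is at (301,163) and tare at (250,173). The networks mixed some of the keys up, so I'll segment them and triangulate.

```bash
cat > loc.py <<'E'
from h import *
def blobs(d,uvs,box):
    g=d['img'].astype(int).min(2); out=[]
    for (u,v) in uvs:
        u0,v0=int(round(u)),int(round(v))
        w,h=box
        sub=g[v0-h:v0+h+1,u0-w:u0+w+1]
        out.append((u0-w,v0-h,sub))
    return out
def cents(d,uvs,thr,area):
    g=cv2.resize(d['img'],None,fx=4,fy=4,interpolation=cv2.INTER_CUBIC).min(2)
    m=(g>thr).astype(np.uint8)
    m=cv2.morphologyEx(m,cv2.MORPH_CLOSE,np.ones((13,13),np.uint8))
    n,l,st,c=cv2.connectedComponentsWithStats(m)
    res=[]
    for uv in uvs:
        k=l[int(uv[1]*4+1.5)-4:int(uv[1]*4+1.5)+5,int(uv[0]*4+1.5)-4:int(uv[0]*4+1.5)+5].ravel();k=k[k>0]
        k=np.bincount(k).argmax() if len(k) else 0
        res.append(((c[k]-1.5)/4,st[k].tolist()))
    return res
E
python3 - <<'E'
from loc import *
T=[(306,289.3),(323.3,294.2),(341.3,299),(364.5,305.3)];S=[(301,163),(285.5,166.2),(270.2,169),(250,173.5)]
dt=r.get_image('top');ds=r.get_image('scene')
for nm,d,U in(('t',dt,T),('s',ds,S)):
    for thr in (100,120,140):
        print(nm,thr,[(c.round(1).tolist(),s[2:]) for c,s in cents(d,U,thr,0)])
X=[tri([dt,ds],[a,b]) for a,b in zip(T,S)]
for n,x,a,b in zip('pucT',X,T,S): print(n,x.round(4),(proj(dt,x)-a).round(1),(proj(ds,x)-b).round(1), atz(dt,a,.047).round(4),atz(ds,b,.047).round(4))
# front panel corners in top & pan/tub
f=lambda x,y:((x+.5)/3.5-.5+260,(y+.5)/3.5-.5+180)
L=atz(dt,f(100,410),.034);R=atz(dt,f(430,500),.034);print('front',L,R,np.hypot(*(L-R)[:2]),np.degrees(np.arctan2(*(L-R)[[1,0]])))
L2=atz(dt,f(147,242),.058);R2=atz(dt,f(472,327),.058);print('panel top',L2,R2)
s=r.sense();print(np.degrees(2*np.arctan2(s['ee_rot'][1],s['ee_rot'][2])))
from scipy.spatial.transform import Rotation as Ro
q=s['ee_rot'];print(Ro.from_quat([q[1],q[2],q[3],q[0]]).as_matrix().round(3))
E
```

```text
t 100 [([305.8, 289.3], [47, 48, 1714]), ([323.4, 294.2], [34, 51, 1192]), ([341.1, 299.1], [56, 56, 2260]), ([364.3, 305.5], [96, 66, 4237])]
t 120 [([305.8, 289.3], [45, 46, 1596]), ([323.4, 294.2], [32, 49, 1071]), ([341.1, 299.1], [54, 55, 2093]), ([364.3, 305.5], [94, 66, 3983])]
t 140 [([305.8, 289.3], [43, 44, 1489]), ([323.4, 294.2], [32, 47, 1001]), ([341.1, 299.1], [53, 53, 1977]), ([364.2, 305.5], [92, 64, 3798])]
s 100 [([283.1, 203.6], [2560, 1589, 2347734]), ([283.1, 203.6], [2560, 1589, 2347734]), ([283.1, 203.6], [2560, 1589, 2347734]), ([283.1, 203.6], [2560, 1589, 2347734])]
s 120 [([289.8, 200.6], [2560, 1587, 2108328]), ([289.8, 200.6], [2560, 1587, 2108328]), ([289.8, 200.6], [2560, 1587, 2108328]), ([289.8, 200.6], [2560, 1587, 2108328])]
s 140 [([325.5, 200.6], [2560, 1600, 3872831]), ([285.1, 165.7], [21, 22, 329]), ([269.7, 168.9], [41, 25, 671]), ([249.3, 172.8], [76, 32, 1424])]
p [0.4801 0.0274 0.0468] [0.2 0.1] [ 0.2 -0. ] [0.4802 0.0279 0.047 ] [0.4801 0.0269 0.047 ]
u [ 0.4748 -0.0122  0.0458] [0.5 0.2] [ 0.4 -0. ] [ 0.4751 -0.0111  0.047 ] [ 0.4756 -0.0136  0.047 ]
c [ 0.4703 -0.0521  0.0471] [0.3 0.1] [ 0.3 -0. ] [ 0.4705 -0.0514  0.047 ] [ 0.47   -0.0527  0.047 ]
T [ 0.4643 -0.1038  0.0456] [0.2 0.1] [ 0.2 -0. ] [ 0.4644 -0.1032  0.047 ] [ 0.4653 -0.1044  0.047 ]
front [0.4589197  0.06474261 0.034     ] [ 0.43369425 -0.14786062  0.034     ] 0.21409450099625296 83.23346976301725
panel top [0.56545947 0.05004722 0.058     ] [ 0.54163856 -0.159025    0.058     ]
20.552106424878463
[[-0.936  0.351  0.   ]
 [ 0.351  0.936  0.   ]
 [-0.     0.    -1.   ]]
```

Run:
```python
from h import *
D=[r.get_image('top'),r.get_image('scene')]
for l in ['spray_mid','weight_mid','printer_mid','power_top']:
    u=[r.pinpoint(l,c)[:2] for c in('top','scene')]
    print(l,[[(np.round(x['xy'],1).tolist(),round(x['conf'],2)) for x in q] for q in u])
    if all(u): print(tri(D,[q[0]['xy'] for q in u]).round(3))
for n,u in zip('puct',[(305.8,289.3),(323.4,294.2),(341.1,299.1),(364.3,305.5)]): print(n,atz(D[0],u,.047).round(4))
print(r.sense()['t'])
```

```text
spray_mid [[([460.8, 277.7], 0.59)], [([177.1, 206.6], 0.78)]]
[ 0.548 -0.291  0.102]
weight_mid [[([267.7, 269.3], 0.58)], [([340.9, 168.2], 0.62)]]
[0.513 0.123 0.021]
printer_mid [[([267.2, 205.7], 0.94)], [([366.9, 202.6], 0.88), ([301.0, 164.3], 0.32)]]
[0.653 0.138 0.035]
power_top [[([349.6, 248.4], 0.68), ([304.5, 289.1], 0.46)], [([299.8, 163.1], 0.48), ([179.9, 207.5], 0.38)]]
[ 0.575 -0.031  0.163]
p [0.4801 0.0283 0.047 ]
u [ 0.4752 -0.0113  0.047 ]
c [ 0.4703 -0.051   0.047 ]
t [ 0.4639 -0.1028  0.047 ]
1.4
```

Call:
arm_command:
  motion:
    - [[255,19,-44,0,3],[255,19,-44,0,3],[255,19,-44,0,3],[255,19,-44,0,3],[255,19,-44,0,2]]
  grip_force: 10

```text
t: 1.9
eef_pos: [0.3238, 0.3868, 0.2469]
ee_rot: [0.0, 0.056, 0.998, 0.0]
contact_force: [1.3, -0.9, -0.1]
finger_gap: 0.568
```

Call:
arm_command:
  motion:
    - [[255,19,-45,0,0],[255,19,-45,0,0],[255,19,-45,0,0],[255,19,-45,-15,0],[255,20,-45,-25,0]]

```text
t: 2.4
eef_pos: [0.4186, 0.1672, 0.2104]
ee_rot: [0.002, 0.057, 0.998, 0.001]
contact_force: [1.9, 1.1, -0.2]
finger_gap: 0.114
```

Call:
arm_command:
  motion:
    - [[255,20,-44,-30,0],[255,20,-45,-30,0],[255,20,-45,-20,0],[255,0,0,-15,0],[255,0,0,0,0]]

```text
t: 2.9
eef_pos: [0.4698, 0.0473, 0.1217]
ee_rot: [-0.002, 0.059, 0.998, -0.001]
contact_force: [-0.5, 0.3, -0.4]
finger_gap: 0.005
```

Call:
arm_command:
  motion:
    - [[255,5,-10,-20,0],[255,5,-10,-20,0],[255,0,0,-10,0],[255,0,0,0,0],[255,0,0,0,0]]

```text
t: 3.4
eef_pos: [0.4807, 0.03, 0.0739]
ee_rot: [0.0, 0.056, 0.998, 0.0]
contact_force: [0.6, 0.6, 1.0]
finger_gap: 0.007
```

```bash
cat > look.py <<'E'
import sys
from h import *
n=sys.argv[1]
a=save('top','x.png')['img'][220:345,260:420];b=save('scene','x.png')['img'][110:235,220:380]
im=np.hstack([cv2.resize(x[:,:,::-1].copy(),(400*1,312),interpolation=cv2.INTER_CUBIC) for x in(a,b)])
cv2.imwrite(f'pics/{n}.png',im)
s=r.sense();print(s['t'],s['eef_pos'].round(4),s['contact_force'].round(2),s['moment'].round(3))
E
python3 look.py p1
```

```text
3.5 [0.4811 0.0297 0.0742] [0.33 0.72 0.57] [-0.026  0.018 -0.01 ]
```

View pics/p1.png

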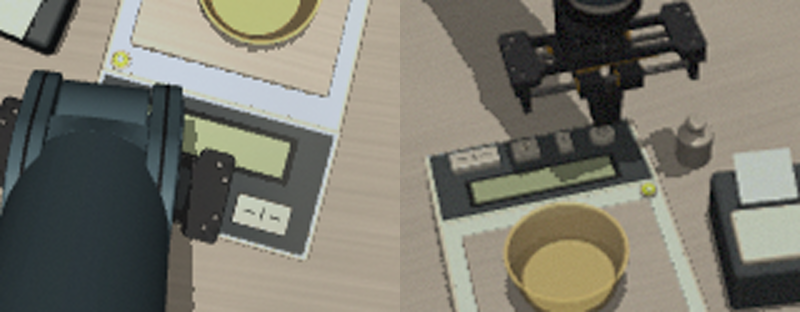

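The closed fingertips are right over the power key (scene half about (603,125)), and the unit key beside it is clear. Next I'll descend slowly.

Call:
arm_command:
  motion:
    - [[255,-1,-2,-6,0],[255,0,0,-6,0],[255,0,0,-2,0],[255,0,0,-1,0],[255,0,0,0,0]]

```text
t: 4.0
eef_pos: [0.4794, 0.0268, 0.0581]
ee_rot: [-0.0, 0.057, 0.998, -0.0]
contact_force: [-1.8, -0.3, 3.1]
finger_gap: 0.006
```

Call:
arm_command:
  motion:
    - [[255,0,0,-1,0],[255,0,0,0,0],[255,0,0,0,0]]

```text
t: 4.3
eef_pos: [0.4796, 0.0268, 0.0573]
ee_rot: [-0.0, 0.057, 0.998, -0.0]
contact_force: [-1.8, -0.4, 2.2]
finger_gap: 0.006
```

Call:
arm_command:
  motion:
    - [[255,0,0,-1,0],[255,0,0,0,0],[255,0,0,0,0]]

```text
t: 4.6
eef_pos: [0.4798, 0.0267, 0.0563]
ee_rot: [0.0, 0.057, 0.998, -0.0]
contact_force: [-1.7, -1.1, 3.2]
finger_gap: 0.009
```

Call:
arm_command:
  motion:
    - [[255,0,0,-1,0],[255,0,0,0,0],[255,0,0,0,0]]

```text
t: 4.9
eef_pos: [0.4799, 0.0268, 0.0553]
ee_rot: [0.0, 0.057, 0.998, 0.0]
contact_force: [-1.3, -0.1, 4.6]
finger_gap: 0.009
```

Call:
arm_command:
  motion:
    - [[255,0,0,-1,0],[255,0,0,0,0],[255,0,0,0,0]]

```text
t: 5.2
eef_pos: [0.4801, 0.0267, 0.0543]
ee_rot: [0.0, 0.057, 0.998, 0.0]
contact_force: [-0.7, -0.7, 5.8]
finger_gap: 0.007
```

```bash
python3 look.py p2
```

```text
5.3 [0.4801 0.0267 0.0543] [-0.08 -0.45  4.35] [-0.213  0.017  0.014]
```

View pics/p2.png

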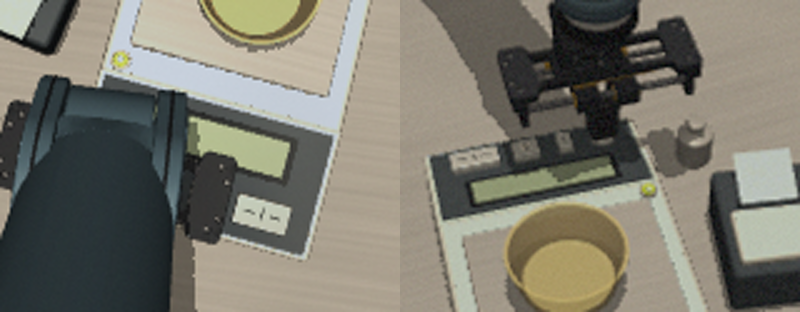

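Force is about 5 N, which should be roughly 3.5 mm of travel. I'll add 0.5 mm for margin, then release.

Call:
arm_command:
  motion:
    - [[255,0,0,-0.5,0],[255,0,0,0,0],[255,0,0,0,0]]

```text
t: 5.6
eef_pos: [0.4801, 0.0267, 0.0539]
ee_rot: [0.0, 0.057, 0.998, 0.0]
contact_force: [0.2, -1.6, 5.0]
finger_gap: 0.003
```

Call:
arm_command:
  motion:
    - [[255,0,0,3,0],[255,0,0,6,0],[255,0,0,8,0],[255,0,0,13,0],[255,0,0,0,0]]

```text
t: 6.1
eef_pos: [0.4809, 0.027, 0.0855]
ee_rot: [0.001, 0.057, 0.998, 0.0]
contact_force: [0.4, 0.9, -0.7]
finger_gap: 0.003
```

Call:
arm_command:
  motion:
    - [[255,-4,-33,5,0],[255,-4,-33,0,0],[255,-4,-33,0,0],[255,-4,-32,0,0],[255,0,0,0,0]]

```text
t: 6.6
eef_pos: [0.4628, -0.109, 0.089]
ee_rot: [0.0, 0.061, 0.998, -0.001]
contact_force: [-0.1, 0.8, 0.4]
finger_gap: 0.007
```

```bash
python3 look.py p3
```

```text
6.7 [ 0.4636 -0.1045  0.0888] [0.85 0.42 0.03] [-0.003 -0.016  0.029]
```

View pics/p3.png

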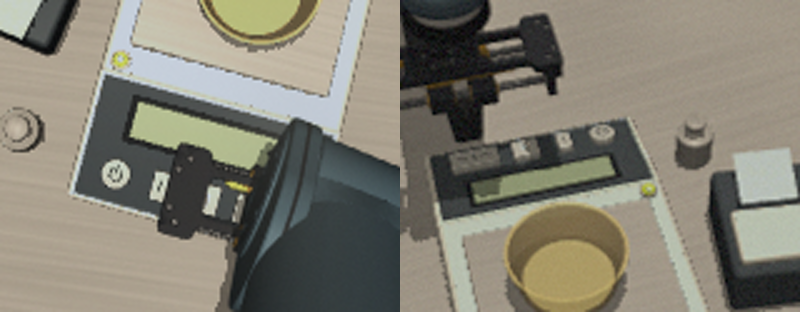

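The power key is back up and its full face shows in both pictures (top half (116,173)). The fingers now hover over the wide tare key.

Call:
arm_command:
  motion:
    - [[255,0,0,-12,0],[255,0,0,-10,0],[255,0,0,-5,0],[255,0,0,-1.5,0],[255,0,0,0,0]]

```text
t: 7.2
eef_pos: [0.4635, -0.1038, 0.0598]
ee_rot: [-0.0, 0.057, 0.998, 0.0]
contact_force: [-0.6, 0.1, 0.7]
finger_gap: 0.004
```

Call:
arm_command:
  motion:
    - [[255,0,0,-1,0],[255,0,0,0,0],[255,0,0,0,0]]

```text
t: 7.5
eef_pos: [0.4639, -0.1042, 0.0594]
ee_rot: [0.0, 0.057, 0.998, -0.0]
contact_force: [0.0, -0.5, -0.1]
finger_gap: 0.008
```

Call:
arm_command:
  motion:
    - [[255,0,0,-1,0],[255,0,0,0,0],[255,0,0,0,0]]

```text
t: 7.8
eef_pos: [0.4639, -0.1043, 0.0584]
ee_rot: [0.0, 0.057, 0.998, -0.0]
contact_force: [0.2, 0.3, 2.3]
finger_gap: 0.007
```

Call:
arm_command:
  motion:
    - [[255,0,0,-1,0],[255,0,0,0,0],[255,0,0,0,0]]

```text
t: 8.1
eef_pos: [0.464, -0.1043, 0.0573]
ee_rot: [0.0, 0.057, 0.998, -0.0]
contact_force: [1.8, -0.7, 2.7]
finger_gap: 0.006
```

Call:
arm_command:
  motion:
    - [[255,0,0,-1,0],[255,0,0,0,0],[255,0,0,0,0]]

```text
t: 8.4
eef_pos: [0.4642, -0.1043, 0.0564]
ee_rot: [0.001, 0.057, 0.998, -0.0]
contact_force: [2.2, -0.8, 4.0]
finger_gap: 0.009
```

Call:
arm_command:
  motion:
    - [[255,0,0,-1,0],[255,0,0,0,0],[255,0,0,0,0]]

```text
t: 8.7
eef_pos: [0.4643, -0.1043, 0.0554]
ee_rot: [0.001, 0.057, 0.998, -0.0]
contact_force: [2.4, -0.4, 4.7]
finger_gap: 0.006
```

Call:
arm_command:
  motion:
    - [[255,0,0,-1,0],[255,0,0,0,0],[255,0,0,0,0]]

```text
t: 9.0
eef_pos: [0.4643, -0.1043, 0.0544]
ee_rot: [0.001, 0.057, 0.998, -0.0]
contact_force: [2.2, -0.3, 5.2]
finger_gap: 0.009
```

Call:
arm_command:
  motion:
    - [[255,0,0,-0.3,0],[255,0,0,0,0]]

```text
t: 9.2
eef_pos: [0.4644, -0.1043, 0.0542]
ee_rot: [0.001, 0.057, 0.998, -0.0]
contact_force: [2.3, 0.6, 5.8]
finger_gap: 0.006
```

Call:
arm_command:
  motion:
    - [[255,0,0,3,0],[255,0,0,6,0],[255,0,0,8,0],[255,0,0,13,0],[255,0,0,0,0]]

```text
t: 9.7
eef_pos: [0.4642, -0.1043, 0.0854]
ee_rot: [0.001, 0.057, 0.998, -0.0]
contact_force: [0.9, 0.5, -0.1]
finger_gap: 0.004
```

Call:
arm_command:
  motion:
    - [[255,3,26,0,0],[255,3,26,0,0],[255,0,0,0,0],[255,0,0,0,0]]

```text
t: 10.1
eef_pos: [0.4695, -0.052, 0.0839]
ee_rot: [-0.0, 0.056, 0.998, -0.0]
contact_force: [0.1, 0.2, -0.5]
finger_gap: 0.004
```

```bash
python3 look.py p4
```

```text
10.2 [ 0.4694 -0.0532  0.0839] [ 0.04 -0.67  0.65] [-0.006  0.026 -0.014]
```

View pics/p4.png

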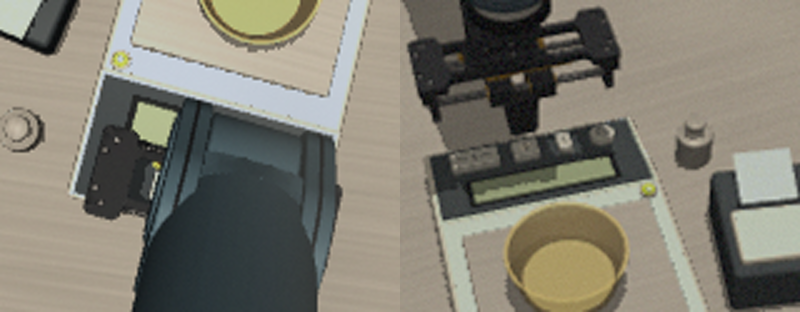

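Tare is back up, the balance hasn't moved, and the fingers are over the square print key (scene half about (524,145)).

Call:
arm_command:
  motion:
    - [[255,0,1,-10,0],[255,0,0,-9,0],[255,0,0,-4,0],[255,0,0,-1,0],[255,0,0,0,0]]

```text
t: 10.7
eef_pos: [0.4695, -0.0514, 0.0596]
ee_rot: [-0.0, 0.057, 0.998, -0.0]
contact_force: [-0.8, 0.7, -0.2]
finger_gap: 0.004
```

Call:
arm_command:
  motion:
    - [[255,0,0,-1,0],[255,0,0,0,0],[255,0,0,0,0]]

```text
t: 11.0
eef_pos: [0.4698, -0.0512, 0.0591]
ee_rot: [0.0, 0.057, 0.998, 0.0]
contact_force: [-0.4, 0.5, 1.0]
finger_gap: 0.005
```

Call:
arm_command:
  motion:
    - [[255,0,0,-1,0],[255,0,0,0,0],[255,0,0,0,0]]

```text
t: 11.3
eef_pos: [0.47, -0.0512, 0.0581]
ee_rot: [0.0, 0.057, 0.998, 0.0]
contact_force: [0.0, 0.9, 1.2]
finger_gap: 0.006
```

Call:
arm_command:
  motion:
    - [[255,0,0,-1,0],[255,0,0,0,0],[255,0,0,0,0]]

```text
t: 11.6
eef_pos: [0.4701, -0.0512, 0.0571]
ee_rot: [0.0, 0.057, 0.998, 0.0]
contact_force: [0.9, -0.1, 3.1]
finger_gap: 0.004
```

Call:
arm_command:
  motion:
    - [[255,0,0,-1,0],[255,0,0,0,0],[255,0,0,0,0]]

```text
t: 11.9
eef_pos: [0.4703, -0.0512, 0.0561]
ee_rot: [0.001, 0.057, 0.998, 0.0]
contact_force: [1.8, -0.4, 3.5]
finger_gap: 0.004
```

Call:
arm_command:
  motion:
    - [[255,0,0,-1,0],[255,0,0,0,0],[255,0,0,0,0]]

```text
t: 12.2
eef_pos: [0.4703, -0.0513, 0.0551]
ee_rot: [0.001, 0.057, 0.998, -0.0]
contact_force: [2.2, -0.4, 5.1]
finger_gap: 0.005
```

Call:
arm_command:
  motion:
    - [[255,0,0,-1,0],[255,0,0,0,0],[255,0,0,0,0]]

```text
t: 12.5
eef_pos: [0.4706, -0.0513, 0.0542]
ee_rot: [0.001, 0.057, 0.998, -0.0]
contact_force: [3.4, -0.8, 6.5]
finger_gap: 0.005
```

Call:
arm_command:
  motion:
    - [[255,0,0,-0.5,0],[255,0,0,0,0],[255,0,0,0,0]]

```text
t: 12.8
eef_pos: [0.4706, -0.0513, 0.0538]
ee_rot: [0.001, 0.057, 0.998, -0.0]
contact_force: [3.0, 0.0, 5.9]
finger_gap: 0.007
```

Pressed about 4.5 mm at roughly 6 N. I'll release, back away and check the scene.

Call:
arm_command:
  motion:
    - [[255,0,0,3,0],[255,0,0,6,0],[255,0,0,12,0],[255,0,0,20,0],[255,0,0,30,0]]

```text
t: 13.3
eef_pos: [0.4676, -0.0511, 0.1244]
ee_rot: [-0.002, 0.057, 0.998, -0.0]
contact_force: [0.1, 1.1, 0.3]
finger_gap: 0.009
```

Call:
arm_command:
  motion:
    - [[255,0,10,40,0],[255,-5,35,30,0],[255,-5,40,10,0],[255,-10,40,0,0],[255,-10,40,0,0]]

```text
t: 13.8
eef_pos: [0.4386, 0.1149, 0.2053]
ee_rot: [0.0, 0.057, 0.998, 0.0]
contact_force: [0.9, 0.3, -0.7]
finger_gap: 0.003
```

Call:
arm_command:
  motion:
    - [[255,-10,40,0,0],[255,-15,40,0,0],[255,-15,40,0,0],[255,-10,30,0,0],[255,0,0,0,0]]

```text
t: 14.3
eef_pos: [0.387, 0.2677, 0.2047]
ee_rot: [-0.001, 0.054, 0.999, 0.0]
contact_force: [0.9, 0.3, 0.5]
finger_gap: 0.001
```

```bash
python3 look.py p5
python3 - <<'E'
from loc import *
d=save('top','top5.png')
print([(c.round(1).tolist(),s[2:]) for c,s in cents(d,[(306,289.3),(323.3,294.2),(341.3,299),(364.5,305.3)],120,0)])
for l in ['tub_mid','weight_mid','spray_mid','printer_mid']: print(l,[np.round(x['xy'],1).tolist() for x in r.pinpoint(l,'top')[:2]])
a=cv2.imread('pics/top0.png').astype(int);b=d['img'][:,:,::-1].astype(int)
print(np.abs(a-b)[160:330,285:420].mean())
E
```

```text
14.4 [0.3889 0.2633 0.2045] [ 0.   -0.46  0.95] [-0.051  0.022  0.046]
[([305.8, 289.3], [45, 46, 1625]), ([323.4, 294.2], [34, 49, 1110]), ([341.1, 299.1], [54, 55, 2128]), ([364.3, 305.5], [94, 66, 4064])]
tub_mid [[372.4, 139.1], [364.8, 214.5]]
weight_mid [[268.7, 268.7]]
spray_mid [[455.9, 274.7]]
printer_mid [[269.6, 203.9]]
7.825272331154684
```

View pics/p5.png

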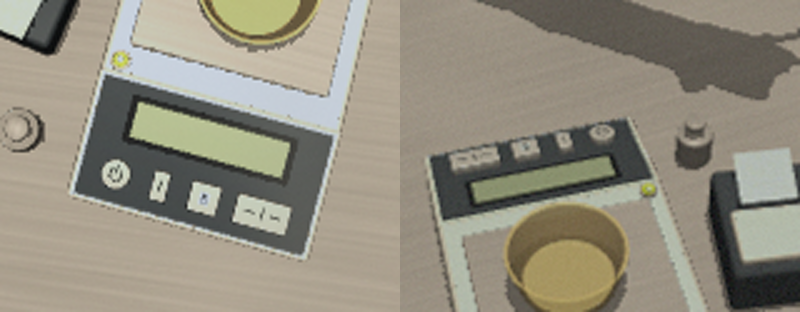

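All four keys are up, with their centres at the same pixels as at the start, and the tub is in place. Handing in.

```bash
python3 -c "
from workcell import r
print(r.sign_off())"
```

```text
the job is handed in; nothing more can be done
None
```

I pressed power, then tare, then print with closed fingertips, let each one go before the next, and handed the job in at about 14.5 s of the 48 s.

- **Presses:** each key went in an estimated 4–4.5 mm at about 5–6 N (highest reading 6.5 N). That is past the 2.5 mm needed to register and far below the 20 N limit. The scene offers no direct readout that a key registered; I inferred it from travel and force. Power is the least certain, because its last force readings scattered between 4.4 and 5.8 N.
- **Last checks:** all four keys stand up, and their centres are at the same pixels (to 0.1) as at the start, so the balance did not shift. The tub is still on the pan, and the unit key was not touched. The printer and the weight look unmoved, within the networks' few pixels of scatter. The arm is well clear and touching nothing.
- **Disagreements:**
  - The point network mixed some of the keys up, so I found them by segmenting and triangulating instead.
  - It also put the spray bottle about 5 pixels from its first position. I take that as network noise, because the gripper stayed about 5 cm from the bottle.
  - A raw before/after comparison of the balance area differed by about 8 grey levels on average. I put that down to image noise and did not follow it up.

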